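Measure the backlash of a ring roller's pressure screw

ROBOT

A 6-joint arm with a two-finger parallel gripper is mounted at the origin on the work surface. World frame = base frame: x ahead of the robot, y to its left, z up, the work surface at z = 0. Lengths are in m, angles in rad, forces in N, time in s.
With the tool pointing down it reaches from about 0.3 to 0.825 m from the base axis. Payload 5.4 kg.
Tool frame: the origin (TCP) lies at the very end of the fingers, on their centre line; the grasp point (between the pads) lies r.pinch_z behind it (r.pinch_z is the distance from the TCP to the grasp point, in m); x points along the fingers, y is the direction in which the jaws open and shut, and the axes are right-handed (so a half turn about x gives the same grasp; the last joint's range is limited). The gripper opens to 92 mm and grips with 3 to 60 N. Pads are 20 mm wide; open, the fingers measure 128 mm over their backs; the gripper's body (75 mm by 189 mm) begins 69 mm behind the grasp point.
Start: joints at [-1.371, 0.158, 1.597, -0, 1.386, -0.21], TCP at [0.229, -0.527, 0.215] pointing down, gripper open.
Joint ranges: [-2.91, 2.91], [-0.94, 2.29], [0.18, 2.7], [-1.29, 4.43], [0.17, 2.64], [-3, 3]. Speed limits (rad/s): [2.57, 2.57, 3.14, 3.14, 3.14, 3.14].

INTERFACE

Orientations are given as [roll, pitch, yaw] about the fixed x, y, z axes, in that order (R = Rz(yaw) Ry(pitch) Rx(roll)).
In Python, from rig import r, viewer gives the robot as it stands.
- The arm moves only by the tool jog_arm, never from a script. Its argument "increments" is a list of rows, each a list of 7 numbers: the shift along the tool's x, y, z in cm, then the turn, a rotation vector about the tool's x, y, z in rad, then the closure in counts, from 0 (fully open) to 255 (shut). In form: [[dx, dy, dz, ax, ay, az, grip], ...]. A call has 1 to 20 rows; each row is the pose to reach, as a shift and turn from the pose commanded when the call began, along the tool's axes at that moment; what a row does not reach only later rows make up. A row lasts 1/12 s, in which the tool goes at most 41.7 mm and 7.16 degrees, less where a joint would pass 70% of its speed; a pose out of reach is approached as far as the arm can. A call with a gripper value outside its range is refused whole. The fingers move at their own pace and stop on an object; the grip force is fixed at half the most. Time passes only in rows, so rows that repeat a pose let the fingers close. It gives the time, the measured TCP pose, the force and the opening at its end, in the units of the state.
- r.sense(): the state, without advancing time (a new reading comes with each control period).
- viewer.camera(name): name is "scene" or "top"; returns a dict with "frame" (480x640x3 uint8, blue, green, red), "range_z" (480x640 float32, m along the optical axis (not along the pixel's ray), 0 where there is no reading), "camera_matrix" (3x3 intrinsics, pixels), "R" (3x3) and "t" (3): a world point X has camera coordinates R X + t. Camera axes: x right, y down, z forward; pixel columns grow to the right and rows downward; lengths in m; the calibration is good to about 2 mm. A picture is of the moment at which its call begins.
- r.close_job(): hands the job in, once; it reports no verdict.
The state is a dict: "time_s": time; "joint_pos": joint angles; "qd": joint speeds; "effort": joint torques, N m; "tool_pos": TCP position; "tool_rot": TCP orientation; "wrist_force": force on the tool from outside, world axes, zero at the start; "wrist_torque": the same for the moment, N m; "opening": finger opening in m.
Only numpy, scipy, OpenCV 4.12 (cv2) and the standard library are available. Lean on these libraries where they do the work, as an engineer would, in place of code of your own. Each camera call takes 0.05 s, during which the arm holds its last target. There are 200 camera calls.

TASK

Check the backlash of the ring roller's pressure screw: turn the red-knobbed crank gently clockwise (seen from above) until the slack is taken up and it bears firmly on the screw's load, and with it left bearing there turn the graduated collar by its black lug until its zero line stands over the index finger on the frame. Then turn the crank back anticlockwise until the slack is just taken up the other way and let go, so that the collar is left showing the free play. Feel for the resistance and never force the screw, since the roll must keep its setting, and leave the other things on the bench alone.

Things in the scene. Friction and masses are not known exactly. Their poses are not given: they have to be found in the camera images.
- roller: The fixed green ring roller (a hand machine that bends bar into rings), 190 x 230 mm bed plate bolted to the bench, yoke cap on top up to 190 mm above the bench; origin on the bench under the vertical axis of the pressure screw, z up, +x towards the side with the three rolls and the index finger
- crank: The crank with its pressure screw, turning about the vertical screw axis; origin on the bench under the axis, z up; its -x axis points along the arm to the knob. The steel arm is 22 mm wide, its top 247 mm above the bench. The free play is 11 to 58 degrees in all; it starts 3 to 31 degrees from either end, its arm within 3 degrees of the roller's -x axis; the ends cannot be seen. In the play it drags with about 2 N at the knob
- crank_knob (a point): Middle of the crank's upright red plastic knob, 24 mm diameter, 44 mm tall (247 to 291 mm above the bench), 80 mm from the screw axis. At an end of the free play the resistance rises steeply, several N per mm of knob travel; near 10 N at the knob the screw gives way and shifts the roll. A crank let go after a push of about 5 N against an end stays bearing on it
- collar_zero (a point): Point on the zero line of the graduated aluminium collar, on its black thumb lug, 66 mm from the screw axis. The collar (78 mm diameter) sits under the crank, rides round with it by friction and slips on it when the lug is pushed with about 1 N. The lug is a bar 12 mm wide, from 38 to 68 mm from the axis, 203 to 216 mm above the bench; at the start it stands 40 to 69 degrees anticlockwise of the index
- index (a point): Point on the white index finger of the fixed frame, 8 mm wide with a red tip, top face 190 mm above the bench, 66 mm from the screw axis on the roller's +x side; the zero line is set when the collar_zero point is straight above this point (the index lies 20 mm lower)
- carriage: The sliding steel block with the upper roll, between the two green posts, driven by the screw; origin on the bench under the screw axis when the block is at its setting. It rises or sinks 0.95 mm per radian that the crank is forced on past an end of the free play
- hammer_mid (a point): Middle of a loose hammer, 280 mm long, 26 mm high, lying beside the roller: leave alone
- hoop_mid (a point): Centre of a loose dark steel hoop, 124 mm diameter, 25 mm high, lying flat beside the roller: leave alone
- tin_mid (a point): Centre of a loose grease tin, 72 mm diameter, 70 mm high, standing beside the roller: leave alone

How it is judged:
By the outcome, as a careful person would: the job done as asked, in the order asked, and still so for the second after the job is handed in, with the robot touching nothing.
It also fails if it takes over 64 s, if anything falls off the work surface, if the arm or the gripper's body presses on something with over 40 N, if the wrist force passes 120 N, or if a joint passes its speed limit or range.

## Working session

There is one attempt and no reset: what is moved stays moved. The work goes in short steps, Python scripts to look and compute and a tool call to move; the robot and the scene stay as the last step left them, time stands still between calls to the robot, and variables do not carry over. Pictures are saved under pics/ and viewed, about 8 in all and at most 12, crops included, and the job is handed in when it is done.

Besides the shell and the picture viewer there is one more tool, called after "Request:" in YAML: its name, and indented under it one key for each argument. jog_arm: Moves the arm, as the interface text tells. Its arguments: {"type":"object","properties":{"increments":{"type":"array"}},"required":["increments"]}

```bash
ls; mkdir -p pics; python3 - <<'E'
from rig import r, viewer
import cv2,numpy as np
s=r.sense(); print({k:np.round(v,3) for k,v in s.items()}, r.pinch_z)
for n in("scene","top"):
    c=viewer.camera(n); cv2.imwrite(f"pics/{n}0.png",c["frame"]); print(n,c["camera_matrix"],c["R"],c["t"])
E
```

```text
pics
{'time_s': np.float64(0.0), 'joint_pos': array([-1.371,  0.159,  1.598, -0.   ,  1.386, -0.21 ]), 'qd': array([ 0.001,  0.   ,  0.   , -0.001,  0.   ,  0.   ]), 'effort': array([-1.0000e-03, -3.8557e+01, -3.2211e+01,  7.0000e-02,  3.8000e-02,
       -0.0000e+00]), 'tool_pos': array([ 0.229, -0.527,  0.214]), 'tool_rot': array([-1.758,  1.569,  1.794]), 'wrist_force': array([-0.237, -0.285, -0.206]), 'wrist_torque': array([-0.009,  0.011, -0.009]), 'opening': np.float64(0.092)} 0.0187
scene [[595.61739057   0.         311.56854273]
 [  0.         595.61739057 250.81489906]
 [  0.           0.           1.        ]] [[ 0.1715062   0.98514654 -0.00847982]
 [ 0.84175632 -0.15100454 -0.51830872]
 [-0.51189053  0.08175522 -0.85515155]] [-0.12946265 -0.41672071  1.73632894]
top [[517.23105596   0.         316.96742135]
 [  0.         517.23105596 240.98376035]
 [  0.           0.           1.        ]] [[-0.01369162 -0.99971254 -0.01968169]
 [-0.99800512  0.01487616 -0.06135535]
 [ 0.0616305   0.01880238 -0.99792192]] [0.04040977 0.58899229 1.11943497]
```

View pics/scene0.png

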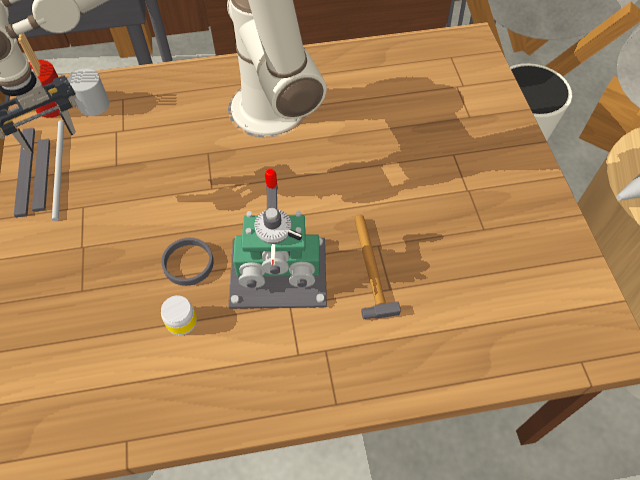

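View pics/top0.png

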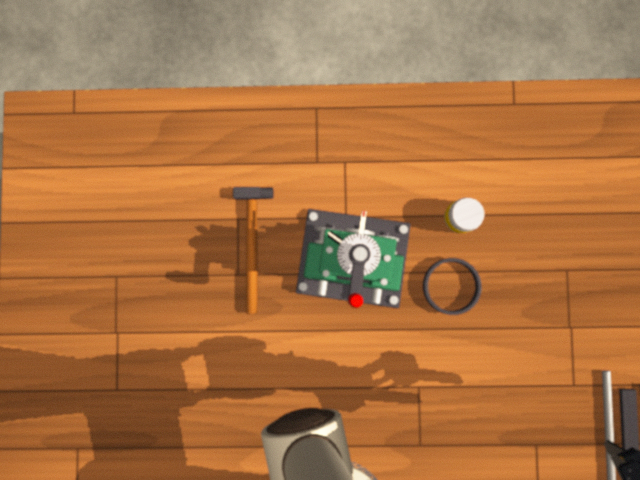

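The scene picture shows the red knob at (271,178), the lug with its white line near (293,235) and the index near (273,258). In the top picture the knob is at (356,300), the axis near (359,255), the lug near (335,237) and the index near (363,220). Next I measure these by mask and ray.

```bash
cat > h.py <<'E'
from rig import r, viewer
import cv2,numpy as np
def ray(c,u,v,z):
    d=c["R"].T@np.linalg.inv(c["camera_matrix"])@[u,v,1.]; o=-c["R"].T@c["t"]
    return o+d*(z-o[2])/d[2]
def proj(c,X):
    p=c["camera_matrix"]@(c["R"]@np.asarray(X,float)+c["t"]); return p[:2]/p[2]
def comps(mask,amin=4):
    n,l,s,ce=cv2.connectedComponentsWithStats(mask.astype(np.uint8)); return [(s[i,4],ce[i].round(1),s[i,:4]) for i in range(1,n) if s[i,4]>=amin]
def red(c):
    f=c["frame"].astype(int); return (f[...,2]>130)&(f[...,1]<70)&(f[...,0]<70)
def st():
    s=r.sense(); return s["time_s"].round(2),s["tool_pos"].round(4),s["tool_rot"].round(3),s["wrist_force"].round(2),s["wrist_torque"].round(3),s["opening"].round(4)
E
python3 - <<'E'
from h import *
a=[]
for n,(x0,y0,w,h) in (("scene",(220,160,120,155)),("top",(290,200,130,115))):
    c=viewer.camera(n)
    for k in comps(red(c)): 
        if x0<k[1][0]<x0+w and y0<k[1][1]<y0+h: print(n,k,ray(c,*k[1],.269).round(4),ray(c,*k[1],.29).round(4),ray(c,*k[1],.19).round(4))
    rz=c["range_z"]; v,u=np.mgrid[y0:y0+h,x0:x0+w]; z=rz[y0:y0+h,x0:x0+w]
    P=np.stack([(u-c["camera_matrix"][0,2])/c["camera_matrix"][0,0]*z,(v-c["camera_matrix"][1,2])/c["camera_matrix"][1,1]*z,z],-1)
    W=(P-c["t"])@c["R"]
    for lo,hi in((.2,.212),(.212,.222),(.184,.194),(.24,.25),(.25,.28),(.283,.3)):
        m=(W[...,2]>lo)&(W[...,2]<hi)&(z>0); q=W[m]; 
        if len(q)>3: print(lo,hi,m.sum(),q.mean(0).round(4),q.min(0).round(3),q.max(0).round(3))
    im=cv2.resize(c["frame"][y0:y0+h,x0:x0+w],None,fx=5,fy=5,interpolation=cv2.INTER_CUBIC)[:600]
    a.append(cv2.resize(im,(400,int(im.shape[0]*400/im.shape[1]))))
H=max(i.shape[0] for i in a); cv2.imwrite("pics/crop1.png",np.hstack([cv2.copyMakeBorder(i,0,H-i.shape[0],0,0,0) for i in a]))
E
```

```text
scene (np.int32(196), array([270.5, 178.2]), array([265, 169,  12,  20], dtype=int32)) [ 0.4713 -0.0367  0.269 ] [ 0.488  -0.0375  0.29  ] [ 0.4088 -0.0334  0.19  ]
0.2 0.212 90 [ 0.5761 -0.0434  0.2073] [ 0.5   -0.104  0.2  ] [0.594 0.017 0.212]
0.212 0.222 631 [ 0.5642 -0.0426  0.218 ] [ 0.514 -0.085  0.212] [0.597 0.008 0.222]
0.184 0.194 1080 [ 0.5639 -0.051   0.1904] [ 0.5   -0.12   0.184] [0.633 0.025 0.194]
0.24 0.25 266 [ 0.522  -0.043   0.2471] [ 0.471 -0.066  0.24 ] [ 0.571 -0.024  0.25 ]
0.25 0.28 294 [ 0.5274 -0.0433  0.2582] [ 0.47  -0.065  0.25 ] [ 0.572 -0.025  0.279]
0.283 0.3 99 [ 0.4762 -0.037   0.291 ] [ 0.463 -0.048  0.283] [ 0.487 -0.026  0.299]
top (np.int32(160), array([356.1, 300.6]), array([349, 293,  15,  15], dtype=int32)) [ 0.4715 -0.0379  0.269 ] [ 0.4726 -0.0367  0.29  ] [ 0.4672 -0.0422  0.19  ]
0.2 0.212 13 [ 0.563  -0.0054  0.2085] [ 0.522 -0.022  0.201] [0.594 0.013 0.211]
0.212 0.222 1009 [ 0.5595 -0.0411  0.2173] [ 0.516 -0.084  0.212] [0.595 0.01  0.222]
0.184 0.194 1655 [ 0.553  -0.0472  0.1898] [ 0.499 -0.117  0.184] [0.634 0.026 0.194]
0.24 0.25 501 [ 0.5198 -0.0404  0.2471] [ 0.466 -0.063  0.24 ] [ 0.571 -0.023  0.25 ]
0.25 0.28 253 [ 0.5491 -0.0453  0.2555] [ 0.478 -0.063  0.25 ] [ 0.571 -0.024  0.276]
0.283 0.3 155 [ 0.4739 -0.0345  0.2908] [ 0.462 -0.045  0.283] [ 0.485 -0.023  0.296]
```

View pics/crop1.png

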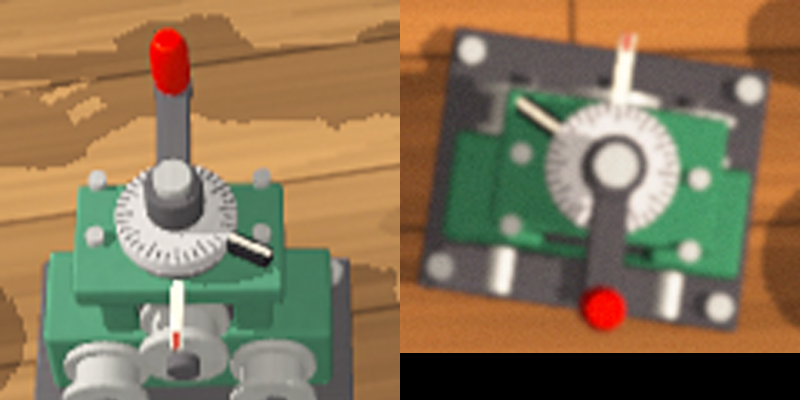

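In the left half of the crop, the zero line runs out along the lug to about (270,258), and the index tip is red at (176,340). In the right half, the axis cap is at (617,165), the lug end at (518,100), the index tip at (628,37) and the knob at (603,308). Next I cast those to world points and work out the approach.

```bash
cat >> h.py <<'E'
from scipy.spatial.transform import Rotation as Ro
def toolR(): return Ro.from_euler("xyz",r.sense()["tool_rot"]).as_matrix()
def row(p,Rm):
    s=r.sense(); R0=toolR(); return (R0.T@(np.array(p)-s["tool_pos"])*100).round(2), Ro.from_matrix(R0.T@Rm).as_rotvec().round(3)
def down(yaw,sg=1):  # tool x down, tool y along sg*(dir yaw)
    y=sg*np.array([np.cos(yaw),np.sin(yaw),0]); x=np.array([0,0,-1.]); return np.stack([x,y,np.cross(x,y)],1)
E
python3 - <<'E'
from h import *
c=viewer.camera("top"); f=c["frame"]; s=viewer.camera("scene")
T=lambda a,b:(290+(a-400)/3.077,200+b/3.077); S=lambda a,b:(220+a/3.333,160+b/3.333)
print("hub top px .265,.275",[ray(c,*T(617,165),z).round(4) for z in(.255,.265,.275)],[ray(s,*S(173,175),z).round(4) for z in(.255,.265,.275)])
print("collar ctr z.219",ray(c,*T(612,167),.219).round(4))
print("index tip z.19",ray(c,*T(628,37),.19).round(4),ray(s,*S(176,345),.19).round(4))
print("lug end z.216",ray(c,*T(518,100),.216).round(4),ray(s,*S(270,258),.216).round(4))
# axis from low-level circle fit on hub depth points & bolts
print(toolR().round(3))
for sg in(1,-1):
  print(sg,row([.472,-.0365,.37],down(np.pi/2-.07,sg)))
# depth check of hub top
for z0 in [(.25,.262),(.262,.275),(.275,.29)]:
  K=c["camera_matrix"]; v,u=np.mgrid[225:285,335:390]; z=c["range_z"][225:285,335:390]
  W=(np.stack([(u-K[0,2])/K[0,0]*z,(v-K[1,2])/K[1,1]*z,z],-1)-c["t"])@c["R"]; m=(W[...,2]>z0[0])&(W[...,2]<z0[1]); q=W[m]; print(z0,m.sum(),q.mean(0).round(4) if len(q) else "", q.std(0).round(4) if len(q) else "")
E
```

```text
hub top px .265,.275 [array([ 0.5518, -0.0478,  0.255 ]), array([ 0.5514, -0.0472,  0.265 ]), array([ 0.5511, -0.0465,  0.275 ])] [array([ 0.5497, -0.0454,  0.255 ]), array([ 0.5567, -0.0458,  0.265 ]), array([ 0.5638, -0.0461,  0.275 ])]
collar ctr z.219 [ 0.552  -0.0472  0.219 ]
index tip z.19 [ 0.6319 -0.0602  0.19  ] [ 0.6329 -0.0594  0.19  ]
lug end z.216 [0.5925 0.0074 0.216 ] [0.596  0.0071 0.216 ]
[[-0.     0.398 -0.917]
 [ 0.001 -0.917 -0.398]
 [-1.    -0.001 -0.   ]]
1 (array([-15.55, -35.33, -41.84]), array([-2.662e+00, -1.000e-03,  0.000e+00]))
-1 (array([-15.55, -35.33, -41.84]), array([0.48 , 0.   , 0.001]))
(0.25, 0.262) 224 [ 0.5521 -0.0453  0.2554] [0.0092 0.0079 0.0033]
(0.262, 0.275) 0  
(0.275, 0.29) 0
```

Request:
jog_arm:
  increments:
    - [-8, 0, 0, 0, 0, 0, 155]
    - [-12, 0, 0, 0, 0, 0, 155]
    - [-15.5, 0, 0, 0, 0, 0, 155]
    - [-15.5, -35.3, -41.8, 0.536, 0, 0, 155]
    - [-15.5, -35.3, -41.8, 0.536, 0, 0, 155]
    - [-15.5, -35.3, -41.8, 0.536, 0, 0, 155]
    - [-15.5, -35.3, -41.8, 0.536, 0, 0, 155]
    - [-15.5, -35.3, -41.8, 0.536, 0, 0, 155]
    - [-15.5, -35.3, -41.8, 0.536, 0, 0, 155]
    - [-15.5, -35.3, -41.8, 0.536, 0, 0, 155]
    - [-15.5, -35.3, -41.8, 0.536, 0, 0, 155]
    - [-15.5, -35.3, -41.8, 0.536, 0, 0, 155]
    - [-15.5, -35.3, -41.8, 0.536, 0, 0, 155]
    - [-15.5, -35.3, -41.8, 0.536, 0, 0, 155]
    - [-15.5, -35.3, -41.8, 0.536, 0, 0, 155]
    - [-15.5, -35.3, -41.8, 0.536, 0, 0, 155]
    - [-15.5, -35.3, -41.8, 0.536, 0, 0, 155]
    - [-15.5, -35.3, -41.8, 0.536, 0, 0, 155]
    - [-15.5, -35.3, -41.8, 0.536, 0, 0, 155]
    - [-15.5, -35.3, -41.8, 0.536, 0, 0, 155]

```text
time_s: 1.97
tool_pos: [0.4714, -0.0383, 0.3694]
tool_rot: [0.777, 1.57, -2.493]
wrist_force: [0.2, -0.3, 0.4]
opening: 0.0359
```

```bash
python3 - <<'E'
from h import *
print(st()); print(row([.472,-.0368,.256],down(np.radians(82.8),-1)))
E
```

```text
Traceback (most recent call last):
  File "h.py", line 13, in st
    s=r.sense(); return s["time_s"].round(2),s["tool_pos"].round(4),s["tool_rot"].round(3),s["wrist_force"].round(2),s["wrist_torque"].round(3),s["opening"].round(4)
                        ^^^^^^^^^^^^^^^^^
AttributeError: 'float' object has no attribute 'round'
```

Request:
jog_arm:
  increments:
    - [4, -0.15, 0, 0, 0, 0, 155]
    - [8, -0.15, 0, 0, 0, 0, 155]
    - [10.5, -0.15, 0, 0, 0, 0, 155]
    - [11.35, -0.15, 0, 0, 0, 0, 155]
    - [11.35, -0.15, 0, 0, 0, 0, 155]

```text
time_s: 2.38
tool_pos: [0.4703, -0.0365, 0.2538]
tool_rot: [-0.171, 1.566, 2.842]
wrist_force: [-0.5, 0.6, 0.5]
opening: 0.036
```

```bash
sed -i 's/return s\["time_s"\].*/return [np.round(s[k],3) for k in ("time_s","tool_pos","tool_rot","wrist_force","wrist_torque","opening")]/' h.py; python3 - <<'E'
from h import *
print(st()); print(toolR().round(3)); c=viewer.camera("scene"); cv2.imwrite("pics/s2.png",cv2.resize(c["frame"][130:330,190:370],None,fx=3,fy=3))
E
```

```text
[np.float64(2.383), array([ 0.47 , -0.036,  0.254]), array([-0.171,  1.566,  2.842]), array([-0.467,  0.556,  0.492]), array([ 0.073,  0.046, -0.024]), np.float64(0.036)]
[[-0.005 -0.128 -0.992]
 [ 0.001 -0.992  0.128]
 [-1.    -0.001  0.005]]
```

View pics/s2.png

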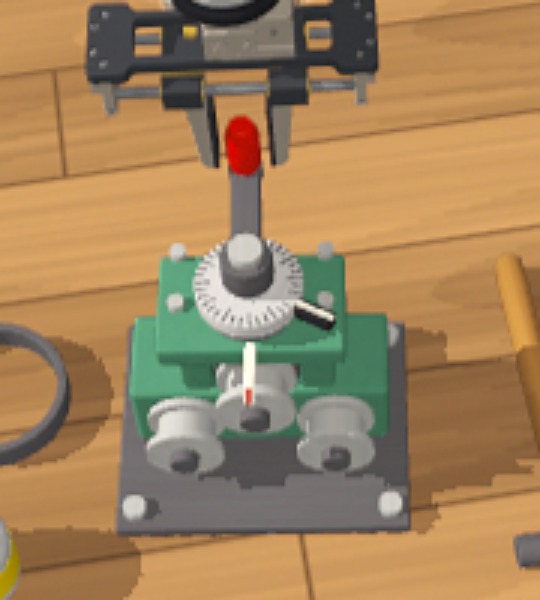

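The fingers straddle the red knob at (242,145) cleanly with a few mm on each side. Next I close the gap in the clockwise direction (tool −y).

Request:
jog_arm:
  increments:
    - [0, -0.2, 0, 0, 0, 0, 155]
    - [0, -0.4, 0, 0, 0, 0, 155]
    - [0, -0.6, 0, 0, 0, 0, 155]
    - [0, -0.7, 0, 0, 0, 0, 155]
    - [0, -0.7, 0, 0, 0, 0, 155]

```text
time_s: 2.85
tool_pos: [0.4736, -0.0288, 0.2573]
tool_rot: [2.75, 1.568, -0.517]
wrist_force: [1.8, -1.4, 0.7]
opening: 0.0362
```

Request:
jog_arm:
  increments:
    - [0, -0.1, 0, 0.012, 0, 0, 155]
    - [0, -0.2, 0, 0.025, 0, 0, 155]
    - [0, -0.2, 0, 0.025, 0, 0, 155]
    - [0, -0.2, 0, 0.025, 0, 0, 155]

```text
time_s: 3.18
tool_pos: [0.4731, -0.0265, 0.256]
tool_rot: [-0.803, 1.57, 2.188]
wrist_force: [0.8, -1.1, 0.7]
opening: 0.0357
```

Request:
jog_arm:
  increments:
    - [0, -0.1, 0, 0.012, 0, 0, 155]
    - [0, -0.2, 0, 0.025, 0, 0, 155]
    - [0, -0.2, 0, 0.025, 0, 0, 155]

```text
time_s: 3.43
tool_pos: [0.4734, -0.0245, 0.256]
tool_rot: [-1.045, 1.571, 1.92]
wrist_force: [0.2, -1.8, 0.6]
opening: 0.0362
```

Request:
jog_arm:
  increments:
    - [0, -0.12, 0, 0.015, 0, 0, 155]
    - [0, -0.25, 0, 0.031, 0, 0, 155]
    - [0, -0.25, 0, 0.031, 0, 0, 155]

```text
time_s: 3.68
tool_pos: [0.4738, -0.0219, 0.256]
tool_rot: [-0.731, 1.57, 2.202]
wrist_force: [0.9, -0.7, 0.8]
opening: 0.0361
```

```bash
cat >> h.py <<'E'
def knob():
    s=viewer.camera("scene"); k=[k for k in comps(red(s)) if k[0]>60 and 200<k[1][0]<340 and k[1][1]<240]; print([(x[0],x[1],x[2],ray(s,*x[1],.269).round(4)) for x in k]); return s
E
python3 - <<'E'
from h import *
knob(); print(st())
E
```

```text
[(np.int32(187), array([275. , 178.3]), array([270, 169,  11,  20], dtype=int32), array([ 0.4733, -0.0273,  0.269 ]))]
[np.float64(3.733), array([ 0.474, -0.022,  0.256]), array([-0.68 ,  1.57 ,  2.255]), array([ 0.681, -0.466,  0.604]), array([-0.161, -0.045, -0.013]), np.float64(0.036)]
```

Request:
jog_arm:
  increments:
    - [0, -0.12, 0, 0.015, 0, 0, 155]
    - [0, -0.25, 0, 0.031, 0, 0, 155]
    - [0, -0.25, 0, 0.031, 0, 0, 155]

```text
time_s: 3.98
tool_pos: [0.4743, -0.0195, 0.256]
tool_rot: [-0.556, 1.57, 2.346]
wrist_force: [-0.0, -0.5, -0.3]
opening: 0.0359
```

Request:
jog_arm:
  increments:
    - [0, -0.12, 0, 0.015, 0, 0, 155]
    - [0, -0.25, 0, 0.031, 0, 0, 155]
    - [0, -0.25, 0, 0.031, 0, 0, 155]

```text
time_s: 4.23
tool_pos: [0.475, -0.0171, 0.2561]
tool_rot: [-0.785, 1.57, 2.086]
wrist_force: [0.4, -1.1, 0.9]
opening: 0.0359
```

```bash
python3 -c "
from h import *
print(st())"
```

```text
[np.float64(4.233), array([ 0.475, -0.017,  0.256]), array([-0.785,  1.57 ,  2.086]), array([ 0.389, -1.122,  0.919]), array([-0.154, -0.08 ,  0.024]), np.float64(0.036)]
```

Request:
jog_arm:
  increments:
    - [0, -0.12, 0, 0.015, 0, 0, 155]
    - [0, -0.25, 0, 0.031, 0, 0, 155]
    - [0, -0.25, 0, 0.031, 0, 0, 155]

```text
time_s: 4.48
tool_pos: [0.4757, -0.0147, 0.2561]
tool_rot: [-1.186, 1.571, 1.654]
wrist_force: [0.8, -1.1, 0.1]
opening: 0.0361
```

Request:
jog_arm:
  increments:
    - [0, -0.12, 0, 0.015, 0, 0, 155]
    - [0, -0.25, 0, 0.031, 0, 0, 155]
    - [0, -0.25, 0, 0.031, 0, 0, 155]

```text
time_s: 4.73
tool_pos: [0.4764, -0.0123, 0.2561]
tool_rot: [-1.113, 1.571, 1.696]
wrist_force: [0.3, -0.9, 0.4]
opening: 0.036
```

Request:
jog_arm:
  increments:
    - [0, -0.12, 0, 0.015, 0, 0, 155]
    - [0, -0.25, 0, 0.031, 0, 0, 155]
    - [0, -0.25, 0, 0.031, 0, 0, 155]

```text
time_s: 4.98
tool_pos: [0.4772, -0.0099, 0.2561]
tool_rot: [-1.234, 1.57, 1.545]
wrist_force: [0.3, -1.8, 1.1]
opening: 0.0365
```

Request:
jog_arm:
  increments:
    - [0, -0.12, 0, 0.015, 0, 0, 155]
    - [0, -0.25, 0, 0.031, 0, 0, 155]
    - [0, -0.25, 0, 0.031, 0, 0, 155]

```text
time_s: 5.23
tool_pos: [0.4781, -0.0076, 0.2561]
tool_rot: [-0.909, 1.57, 1.838]
wrist_force: [0.6, -1.3, 0.3]
opening: 0.0363
```

Request:
jog_arm:
  increments:
    - [0, -0.12, 0, 0.015, 0, 0, 155]
    - [0, -0.25, 0, 0.031, 0, 0, 155]
    - [0, -0.25, 0, 0.031, 0, 0, 155]

```text
time_s: 5.48
tool_pos: [0.4791, -0.0053, 0.2561]
tool_rot: [-0.783, 1.57, 1.933]
wrist_force: [0.5, -1.2, 0.1]
opening: 0.036
```

Request:
jog_arm:
  increments:
    - [0, -0.12, 0, 0.015, 0, 0, 155]
    - [0, -0.25, 0, 0.031, 0, 0, 155]
    - [0, -0.25, 0, 0.031, 0, 0, 155]

```text
time_s: 5.73
tool_pos: [0.4801, -0.003, 0.2561]
tool_rot: [-0.704, 1.57, 1.981]
wrist_force: [-0.3, -1.8, 0.0]
opening: 0.0362
```

Request:
jog_arm:
  increments:
    - [0, -0.12, 0, 0.015, 0, 0, 155]
    - [0, -0.25, 0, 0.031, 0, 0, 155]
    - [0, -0.25, 0, 0.031, 0, 0, 155]

```text
time_s: 5.98
tool_pos: [0.4812, -0.0008, 0.2561]
tool_rot: [-0.722, 1.571, 1.933]
wrist_force: [-0.2, -1.9, -0.3]
opening: 0.0358
```

Request:
jog_arm:
  increments:
    - [0, -0.12, 0, 0.015, 0, 0, 155]
    - [0, -0.25, 0, 0.031, 0, 0, 155]
    - [0, -0.25, 0, 0.031, 0, 0, 155]

```text
time_s: 6.23
tool_pos: [0.4824, 0.0007, 0.2561]
tool_rot: [2.026, 1.569, -1.635]
wrist_force: [0.3, -3.9, -0.5]
opening: 0.0362
```

Resistance is rising, at 3.9 N, so I go on in small steps.

Request:
jog_arm:
  increments:
    - [0, -0.02, 0, 0.002, 0, 0, 155]
    - [0, -0.04, 0, 0.004, 0, 0, 155]
    - [0, -0.04, 0, 0.004, 0, 0, 155]

```text
time_s: 6.48
tool_pos: [0.4825, 0.0008, 0.2561]
tool_rot: [1.935, 1.569, -1.729]
wrist_force: [-0.2, -5.5, -0.2]
opening: 0.0359
```

```bash
python3 -c "
from h import *
print(st());print(toolR()[:,1]);knob()"
```

```text
[np.float64(6.483), array([0.482, 0.001, 0.256]), array([ 1.935,  1.569, -1.729]), array([-0.236, -5.523, -0.214]), array([-0.891,  0.022,  0.017]), np.float64(0.036)]
[-0.4987451  -0.86674733  0.00154866]
[(np.int32(195), array([285.6, 180.2]), array([280, 171,  12,  20], dtype=int32), array([ 0.4823, -0.006 ,  0.269 ]))]
```

The crank bears with about 5.5 N. I back off into the straddle gap, lift, and turn the wrist for the lug.

Request:
jog_arm:
  increments:
    - [0, 0.2, 0, 0, 0, 0, 155]
    - [0, 0.4, 0, 0, 0, 0, 155]
    - [0, 0.6, 0, 0, 0, 0, 155]
    - [0, 0.6, 0, 0, 0, 0, 155]
    - [-3, 0.6, 0, 0, 0, 0, 155]
    - [-6, 0.6, 0, 0, 0, 0, 155]
    - [-10, 0.6, 0, 0, 0, 0, 155]
    - [-10, 0.6, 0, -0.12, 0, 0, 183]
    - [-10, 0.6, 0, -0.24, 0, 0, 183]
    - [-10, 0.6, 0, -0.36, 0, 0, 183]
    - [-10, 0.6, 0, -0.48, 0, 0, 183]
    - [-10, 0.6, 0, -0.6, 0, 0, 183]
    - [-10, 0.6, 0, -0.72, 0, 0, 183]
    - [-10, 0.6, 0, -0.84, 0, 0, 183]
    - [-10, 0.6, 0, -0.96, 0, 0, 183]
    - [-10, 0.6, 0, -1.03, 0, 0, 183]
    - [-10, 0.6, 0, -1.03, 0, 0, 183]

```text
time_s: 7.95
tool_pos: [0.4795, -0.0034, 0.3561]
tool_rot: [-1.962, 1.57, 1.69]
wrist_force: [0.6, -0.4, 0.1]
opening: 0.0259
```

```bash
python3 - <<'E'
from h import *
print(st()); s=knob(); print(toolR().round(3))
cv2.imwrite("pics/s3.png",cv2.resize(s["frame"][190:275,225:325],None,fx=7,fy=7,interpolation=cv2.INTER_CUBIC))
E
```

```text
[np.float64(7.95), array([ 0.479, -0.003,  0.356]), array([-1.962,  1.57 ,  1.69 ]), array([ 0.599, -0.408,  0.076]), array([ 0.012,  0.006, -0.006]), np.float64(0.026)]
[(np.int32(187), array([285.4, 180.1]), array([280, 171,  12,  19], dtype=int32), array([ 0.482 , -0.0063,  0.269 ]))]
[[-0.     0.486 -0.874]
 [ 0.    -0.874 -0.486]
 [-1.    -0.    -0.   ]]
```

View pics/s3.png

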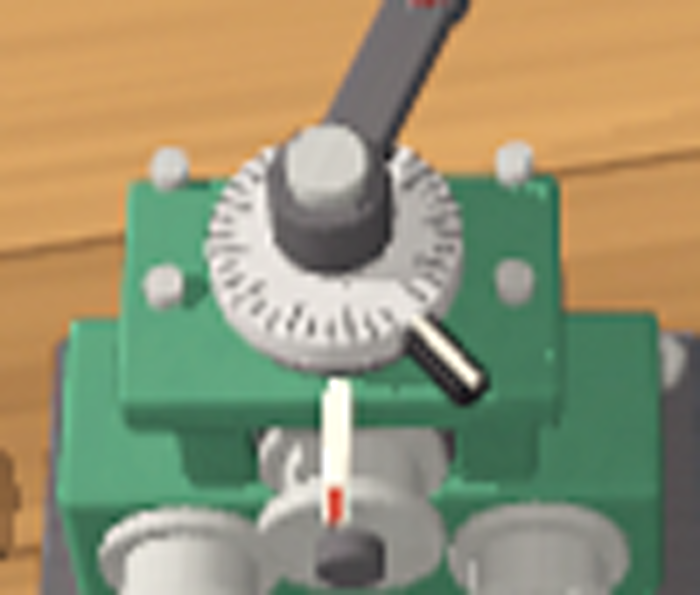

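The zero line now runs (412,320)–(480,383) in the crop, and the index runs (340,380)–(330,522). The crank stays put, with the knob unchanged.

```bash
python3 - <<'E'
from h import *
s=viewer.camera("scene"); A=np.array([.5517,-.047])
def pt(a,b,z): return ray(s,225+a/7,190+b/7,z)[:2]
li,lo=pt(412,320,.216),pt(480,383,.216); ii,io=pt(340,380,.19),pt(330,522,.19)
for n,p in zip("li lo ii io".split(),(li,lo,ii,io)): d=p-A; print(n,p.round(4),np.hypot(*d).round(4),np.degrees(np.arctan2(*d[::-1])).round(2))
for n,a,b in(("lug",li,lo),("idx",ii,io)): print(n,np.degrees(np.arctan2(*(b-a)[::-1])).round(2))
# axis from intersection of lines
M=np.stack([lo-li,-(io-ii)],1); t=np.linalg.solve(M,ii-li); print("axis",li+t[0]*(lo-li))
cc=pt(335,250,.219);print("collar ctr",cc)
d=lo-A; th=np.arctan2(d[1],d[0]); u=np.array([np.cos(th),np.sin(th)])
p=A+u*.058; print(p,np.degrees(th)); t=th+np.pi/2
for zz in(.33,.199): print(row([*p,zz],down(t-np.pi,1)), row([*p,zz],down(t,1)))
E
```

```text
li [ 0.5855 -0.0277] 0.0389 29.8
lo [ 0.611  -0.0111] 0.0693 31.21
ii [ 0.5863 -0.0512] 0.0349 -6.97
io [ 0.6352 -0.0611] 0.0847 -9.58
lug 33.01
idx -11.41
axis [ 0.5579867  -0.04551517]
collar ctr [ 0.55842862 -0.0470025 ]
[ 0.6013073  -0.01694812] 31.207296713229795
(array([  2.61,   7.09, -10.  ]), array([-0.038, -0.   ,  0.   ])) (array([  2.61,   7.09, -10.  ]), array([3.104, 0.   , 0.   ]))
(array([15.71,  7.09, -9.99]), array([-0.038, -0.   ,  0.   ])) (array([15.71,  7.09, -9.99]), array([3.104, 0.   , 0.   ]))
```

Request:
jog_arm:
  increments:
    - [0, 3, -4, -0.038, 0, 0, 183]
    - [0, 5, -7, -0.038, 0, 0, 183]
    - [0, 7.1, -10, -0.038, 0, 0, 183]
    - [0, 7.1, -10, -0.038, 0, 0, 183]
    - [0, 7.1, -10, -0.038, 0, 0, 183]
    - [4, 7.1, -10, -0.038, 0, 0, 183]
    - [8, 7.1, -10, -0.038, 0, 0, 183]
    - [11, 7.1, -10, -0.038, 0, 0, 183]
    - [13, 7.1, -10, -0.038, 0, 0, 183]
    - [13, 7.1, -10, -0.038, 0, 0, 183]

```text
time_s: 8.88
tool_pos: [0.5977, -0.016, 0.2217]
tool_rot: [-0.783, 1.563, 2.905]
wrist_force: [-0.1, -0.7, -0.0]
opening: 0.0263
```

```bash
python3 - <<'E'
from h import *
print(st()); s=viewer.camera("scene")
cv2.imwrite("pics/s4.png",cv2.resize(s["frame"][150:275,210:335],None,fx=4.5,fy=4.5,interpolation=cv2.INTER_CUBIC))
E
```

```text
[np.float64(8.883), array([ 0.598, -0.016,  0.222]), array([-0.783,  1.563,  2.905]), array([-0.072, -0.732, -0.047]), array([-0.072,  0.069,  0.027]), np.float64(0.026)]
```

View pics/s4.png

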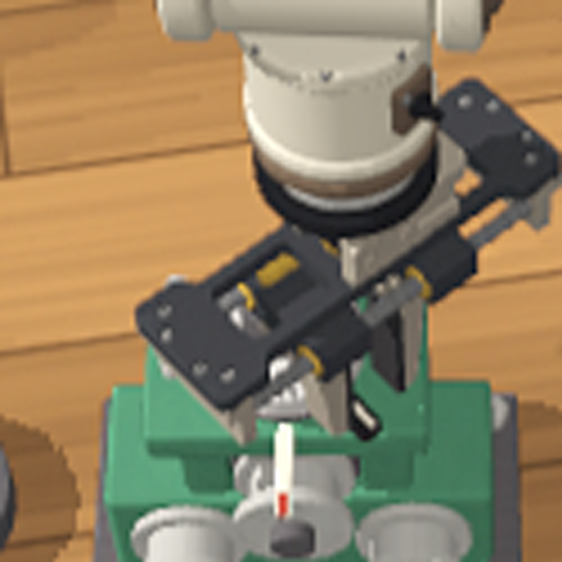

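The fingertips, at (345,440) and (400,385), straddle the lug end at (365,420). I lower onto it.

Request:
jog_arm:
  increments:
    - [0, 0, 0, 0, 0, 0, 183]
    - [1, 0, 0, 0, 0, 0, 183]
    - [2.1, 0, 0, 0, 0, 0, 183]
    - [2.1, 0, 0, 0, 0, 0, 183]
    - [2.1, 0, 0, 0, 0, 0, 183]

```text
time_s: 9.35
tool_pos: [0.601, -0.0168, 0.2045]
tool_rot: [-0.801, 1.569, 2.887]
wrist_force: [-0.1, -0.4, 0.3]
opening: 0.026
```

```bash
python3 - <<'E'
from h import *
print(st(),toolR().round(3)); s=viewer.camera("scene")
cv2.imwrite("pics/s5.png",cv2.resize(s["frame"][200:275,240:325],None,fx=7,fy=7,interpolation=cv2.INTER_CUBIC))
E
```

```text
[np.float64(9.35), array([ 0.601, -0.017,  0.204]), array([-0.801,  1.569,  2.887]), array([-0.065, -0.35 ,  0.291]), array([-0.031, -0.008, -0.046]), np.float64(0.026)] [[-0.001  0.52  -0.854]
 [ 0.    -0.854 -0.52 ]
 [-1.    -0.001  0.001]]
```

View pics/s5.png

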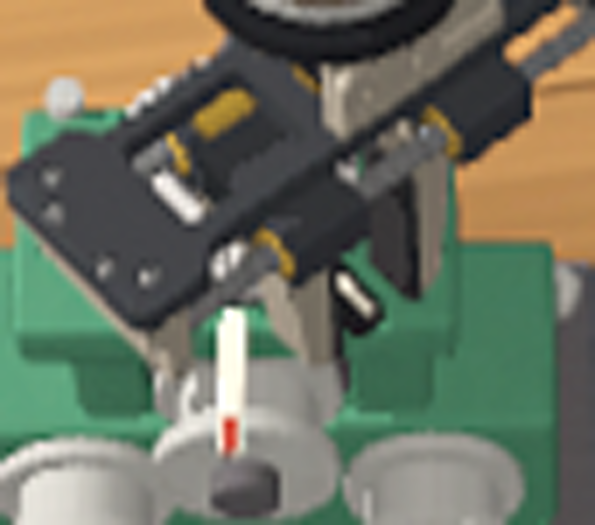

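Lug sits between the fingers at (355,300). I sweep clockwise about the screw axis, short of the index by a margin.

Request:
jog_arm:
  increments:
    - [0, 0.41, 0.01, 0.07, 0, 0, 183]
    - [0, 0.81, 0.06, 0.14, 0, 0, 183]
    - [0, 1.21, 0.13, 0.21, 0, 0, 183]
    - [0, 1.6, 0.23, 0.28, 0, 0, 183]
    - [0, 1.99, 0.35, 0.35, 0, 0, 183]
    - [0, 2.36, 0.51, 0.42, 0, 0, 183]
    - [0, 2.73, 0.68, 0.49, 0, 0, 183]
    - [0, 3.08, 0.88, 0.56, 0, 0, 183]
    - [0, 3.42, 1.11, 0.63, 0, 0, 183]
    - [0, 3.42, 1.11, 0.63, 0, 0, 183]
    - [0, 3.42, 1.11, 0.63, 0, 0, 183]

```text
time_s: 10.32
tool_pos: [0.61, -0.0521, 0.2056]
tool_rot: [2.917, 1.57, -0.306]
wrist_force: [0.7, -0.7, 0.3]
opening: 0.0259
```

```bash
python3 - <<'E'
from h import *
print(st(),toolR().round(3),r.sense()["joint_pos"].round(2)); s=viewer.camera("scene")
cv2.imwrite("pics/s6.png",cv2.resize(s["frame"][210:285,235:320],None,fx=7,fy=7,interpolation=cv2.INTER_CUBIC))
E
```

```text
[np.float64(10.317), array([ 0.61 , -0.052,  0.206]), array([ 2.917,  1.57 , -0.306]), array([ 0.678, -0.676,  0.276]), array([ 0.047, -0.012,  0.026]), np.float64(0.026)] [[ 0.001 -0.081 -0.997]
 [-0.    -0.997  0.081]
 [-1.     0.    -0.001]] [-0.28  0.26  1.5  -0.    1.38  1.37]
```

View pics/s6.png

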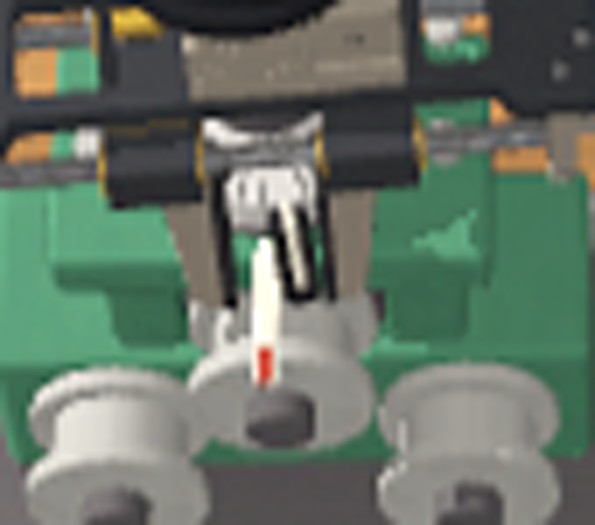

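The zero line runs (286,205)–(305,285) in the crop, still just anticlockwise of the index, which runs (267,240)–(264,380). I measure row-wise centroids.

```bash
cat >> h.py <<'E'
def zero(win_l,win_i,A=(.555,-.0465),cam="scene"):
    s=viewer.camera(cam); f=s["frame"].astype(float)
    out=[]
    for (x0,x1,y0,y1),z in((win_l,.216),(win_i,.19)):
        P=[]
        for v in range(y0,y1):
            w=np.clip(f[v,x0:x1].min(-1)-f[v,x0:x1].min()-60,0,None) if z>.2 else np.clip(f[v,x0:x1,2]-150,0,None)
            if w.sum()>20: P.append(ray(s,(w*np.arange(x0,x1)).sum()/w.sum(),v,z)[:2])
        P=np.array(P); q=np.polyfit(P[:,0],P[:,1],1); res=np.std(P[:,1]-np.polyval(q,P[:,0]))
        y=np.polyval(q,.619); y1_=np.interp(.619,P[:,0],P[:,1])
        print(z,len(P),P[[0,-1]].round(4).tolist(),"slope deg",np.degrees(np.arctan(q[0])).round(1),"y@x=.619",y.round(4),"res",res.round(4)); out.append(y)
    print("gap mm",1e3*(out[0]-out[1]),"deg",np.degrees((out[0]-out[1])/.066)); return s
E
python3 - <<'E'
from h import *
s=zero((275,280,240,250),(269,276,248,262))
f=s["frame"]; 
for v in(244,247,250,254,258): print(v,f[v,266:284].min(-1),f[v,266:284,2])
E
```

```text
0.216 10 [[0.5932, -0.0448], [0.6154, -0.0458]] slope deg -1.5 y@x=.619 -0.0463 res 0.0004
0.19 14 [[0.595, -0.0554], [0.6265, -0.0608]] slope deg -10.2 y@x=.619 -0.0589 res 0.0005
gap mm 12.588046642409118 deg 10.927908256422258
244 [ 38  28  68  97  92  81 247 181  51   9 193 125  38  36  55  36  69 103] [ 41  30  68  97  92  81 255 194  52  11 219 145  41  36  55  36  82 126]
247 [ 55  33  45  73  62 233 240 245 110  20 115 193  82  23  64  39  38 104] [ 61  38  45  73  62 245 255 255 130  21 134 219  96  27  64  39  41 126]
250 [ 73  37  39  54  40 217 236 237 227  75  17 152 123  41  34  41  34  92] [ 87  39  39  54  40 242 255 255 253  90  17 176 141  44  34  41  34 112]
254 [167 172 105 145 141 250 239 236 224 155 147 140 142 149 149 140 132 133] [177 182 112 154 149 255 255 255 251 168 154 148 149 157 157 147 140 139]
258 [216 156 134 204 201 245 240 239 209 182 180 173 161 153 147 141 136 128] [227 164 143 214 210 255 255 255 231 194 190 183 170 163 156 150 145 136]
```

Request:
jog_arm:
  increments:
    - [0, 0.2, 0.0, 0.035, 0, 0, 183]
    - [0, 0.41, 0.01, 0.07, 0, 0, 183]
    - [0, 0.61, 0.03, 0.105, 0, 0, 183]
    - [0, 0.81, 0.06, 0.14, 0, 0, 183]
    - [0, 0.81, 0.06, 0.14, 0, 0, 183]
    - [0, 0.81, 0.06, 0.14, 0, 0, 183]

```text
time_s: 10.92
tool_pos: [0.6085, -0.0598, 0.2052]
tool_rot: [0.86, 1.571, -2.503]
wrist_force: [-0.6, 0.3, -0.0]
opening: 0.0257
```

```bash
python3 - <<'E'
from h import *
print(st()); s=viewer.camera("scene"); f=s["frame"]
for v in range(238,266,2): print(v,f[v,264:284].min(-1))
E
```

```text
[np.float64(10.917), array([ 0.608, -0.06 ,  0.205]), array([ 0.86 ,  1.571, -2.503]), array([-0.561,  0.266, -0.014]), array([ 0.047, -0.015, -0.057]), np.float64(0.026)]
238 [127 206 188 183 221 224 162 225 222 228 222 119  45  59  58  58  42  40
  43  43]
240 [ 88 187 182 177 175 170 150  67 116 243  98  38  30  76 105 104 104 104
 104 103]
242 [ 20 104 117 109 120 125 109  33  68 194  91  31  32  69 103 103 102 102
 102 101]
244 [ 20  68  96  97  95  97  79  26  69 194  89  31  34  54 103 104 102 102
 103  94]
246 [ 21  82  98  95  94  96  81  31  15 194 103  34  34  32 105 104 102 103
 105  84]
248 [ 24  62  64  64  64  64  61  30  16 194 126  39  28  32  86 103 103 103
 106  84]
250 [ 31  56  57  55  55  56  59  30  26 229 148  49  32  34  70 103 102 103
 103  57]
252 [ 67 130 129 128 128 130 136 123  36  15  18  20  20  32  58 102 101 101
 105 132]
254 [131 135 168 215 146 143 144 237 178 173 179 143 149 138 132 139 139 138
 137 132]
256 [130 153 216 177 141 142 140 245 228 226 201 151 151 150 147 145 147 143
 137 128]
258 [132 162 216 155 134 204 202 245 241 240 209 182 179 173 161 153 147 143
 136 128]
260 [117 185 218 222 221 217 216 208  50  79 205 197 192 186 177 173 166 155
 146 135]
262 [220 224 200 179 164 152 150 210  55  86 190 134 129 139 138 138 145 143
 143 141]
264 [154 130 130 133 134 137 132 170  78 136 173 139 136 136 136 137 138 139
 140 138]
```

```bash
python3 - <<'E'
from h import *
s=viewer.camera("scene"); 
L=[ray(s,u,v,.216)[:2] for u,v in((273.1,242),(273.45,250))]
I=[ray(s,u,v,.19)[:2] for u,v in((272.7,247),(272.6,250),(272.4,256),(272.45,262))]
print(np.round(L,4),np.round(I,4))
for P in(L,I): d=np.array(P[-1])-P[0]; print(np.degrees(np.arctan2(d[1],d[0])))
for A in((.5517,-.047),(.555,-.0465),(.558,-.0455)):
  print(A,[ (np.degrees(np.arctan2(p[1]-A[1],p[0]-A[0])).round(2),np.hypot(p[0]-A[0],p[1]-A[1]).round(4)) for p in L+I])
E
```

```text
[[ 0.5969 -0.0521]
 [ 0.6164 -0.054 ]] [[ 0.5927 -0.054 ]
 [ 0.6001 -0.0552]
 [ 0.6147 -0.0577]
 [ 0.6292 -0.0596]]
-5.838693303530163
-8.750702955594646
(0.5517, -0.047) [(np.float64(-6.38), np.float64(0.0455)), (np.float64(-6.22), np.float64(0.065)), (np.float64(-9.69), np.float64(0.0416)), (np.float64(-9.67), np.float64(0.0491)), (np.float64(-9.64), np.float64(0.0639)), (np.float64(-9.25), np.float64(0.0785))]
(0.555, -0.0465) [(np.float64(-7.55), np.float64(0.0423)), (np.float64(-7.01), np.float64(0.0618)), (np.float64(-11.25), np.float64(0.0385)), (np.float64(-10.97), np.float64(0.0459)), (np.float64(-10.63), np.float64(0.0607)), (np.float64(-10.03), np.float64(0.0753))]
(0.558, -0.0455) [(np.float64(-9.56), np.float64(0.0394)), (np.float64(-8.33), np.float64(0.059)), (np.float64(-13.76), np.float64(0.0358)), (np.float64(-13.03), np.float64(0.0432)), (np.float64(-12.15), np.float64(0.058)), (np.float64(-11.22), np.float64(0.0726))]
```

Request:
jog_arm:
  increments:
    - [0, 0.17, 0, 0.029, 0, 0, 183]
    - [0, 0.34, 0.01, 0.058, 0, 0, 183]
    - [0, 0.34, 0.01, 0.058, 0, 0, 183]
    - [0, 0.34, 0.01, 0.058, 0, 0, 183]

```text
time_s: 11.35
tool_pos: [0.6077, -0.0632, 0.2051]
tool_rot: [1.605, 1.571, -1.816]
wrist_force: [0.1, -0.0, -0.4]
opening: 0.026
```

```bash
cat >> h.py <<'E'
def lug(s,cols,rows):
    f=s["frame"].min(-1).astype(float); P=[]
    for v in rows:
        w=np.clip(f[v,cols[0]:cols[1]]-40,0,None); P.append((round((w*np.arange(*cols)).sum()/w.sum(),2),v))
    L=np.array([ray(s,u,v,.216)[:2] for u,v in P]); q=np.polyfit(L[:,0],L[:,1],1)
    A=np.array([.5517,-.047]); a=np.degrees(np.arctan2(*(L-A)[:,::-1].T)); print("px",P,"\nangles",a.round(2),"mean",a.mean().round(2),"slope",np.degrees(np.arctan(q[0])).round(2),"x",L[[0,-1],0])
E
python3 - <<'E'
from h import *
print(st()); s=viewer.camera("scene"); f=s["frame"]
for v in range(240,254,2): print(v,f[v,266:282].min(-1))
lug(s,(270,275),range(242,251))
E
```

```text
[np.float64(11.35), array([ 0.608, -0.063,  0.205]), array([ 1.605,  1.571, -1.816]), array([ 0.124, -0.016, -0.365]), array([ 0.074, -0.031,  0.024]), np.float64(0.026)]
240 [180 177 175 156  67 139 212  80  30  90 102  99  97  94  95  95]
242 [118 137 126  77  20 116 166  53  29  69 103 103 102 102 103  95]
244 [ 94  97 100  48  19 157 160  50  31  60 103 103 102 102 103  89]
246 [ 98  96  98  48  19 156 160  48  33  30 104 103 103 102 106  81]
248 [ 63  63  67  36  17 155 158  48  28  32  93 103 103 103 105  81]
250 [ 56  56  58  42  27 215 199  66  29  35  69 103 103 102 104  75]
252 [128 129 132  88  26  40  16  18  21  35  60 102 105 108 104 120]
px [(np.float64(271.71), 242), (np.float64(271.59), 243), (np.float64(271.57), 244), (np.float64(271.57), 245), (np.float64(271.56), 246), (np.float64(271.56), 247), (np.float64(271.56), 248), (np.float64(271.63), 249), (np.float64(271.59), 250)] 
angles [-10.04 -10.23 -10.16 -10.05  -9.98  -9.89  -9.81  -9.6   -9.61] mean -9.93 slope -8.2 x [0.59637831 0.61568542]
```

Aligned: the lug reads −9.9° (slope −8.2°) and the index −9.65° (slope −8.75°). I back off to mid-gap and lift.

Request:
jog_arm:
  increments:
    - [0, -0.2, 0, 0, 0, 0, 183]
    - [0, -0.4, 0, 0, 0, 0, 183]
    - [0, -0.65, 0, 0, 0, 0, 183]
    - [0, -0.65, 0, 0, 0, 0, 183]
    - [-2, -0.65, 0, 0, 0, 0, 183]
    - [-6, -0.65, 0, 0, 0, 0, 183]
    - [-10, -0.65, 0, 0, 0, 0, 183]
    - [-13.5, -0.65, 0, 0, 0, 0, 183]
    - [-13.5, -0.65, 5, 0, 0, 0, 155]
    - [-13.5, -0.65, 9, 0, 0, 0, 155]
    - [-13.5, -0.65, 13, 0, 0, 0, 155]
    - [-13.5, -0.65, 13, 0, 0, 0, 155]

```text
time_s: 12.4
tool_pos: [0.4796, -0.0187, 0.3394]
tool_rot: [-0.044, 1.567, 2.818]
wrist_force: [-0.0, 0.1, -1.0]
opening: 0.0359
```

```bash
python3 - <<'E'
from h import *
print(st()); s=knob(); lug(s,(270,275),range(242,251))
k=np.array([.4822,-.006]); th=np.arctan2(k[1]+.047,k[0]-.5517); print(np.degrees(th))
tz=np.array([np.cos(th),np.sin(th),0]); x=np.array([0,0,-1.]); R=np.stack([x,np.cross(tz,x),tz],1)
k=np.array([.5517,-.047])+.08*tz[:2]
print(k,row([*k,.34],R))
cv2.imwrite("pics/s7.png",cv2.resize(s["frame"][165:285,220:330],None,fx=5,fy=5,interpolation=cv2.INTER_CUBIC))
E
```

```text
[np.float64(12.4), array([ 0.48 , -0.019,  0.339]), array([-0.044,  1.567,  2.818]), array([-0.046,  0.117, -1.048]), array([-0.013,  0.07 ,  0.041]), np.float64(0.036)]
[(np.int32(187), array([285.4, 180.1]), array([280, 171,  12,  19], dtype=int32), array([ 0.482 , -0.0063,  0.269 ]))]
px [(np.float64(271.74), 242), (np.float64(271.65), 243), (np.float64(271.63), 244), (np.float64(271.63), 245), (np.float64(271.63), 246), (np.float64(271.63), 247), (np.float64(271.63), 248), (np.float64(271.64), 249), (np.float64(271.58), 250)] 
angles [ -9.96 -10.08 -10.02  -9.92  -9.83  -9.75  -9.67  -9.58  -9.63] mean -9.82 slope -8.43 x [0.59638938 0.61568176]
149.46245288217133
[ 0.48279629 -0.00635177] (array([ 0.01, -1.3 ,  0.25]), array([ 0.253,  0.   , -0.   ]))
```

View pics/s7.png

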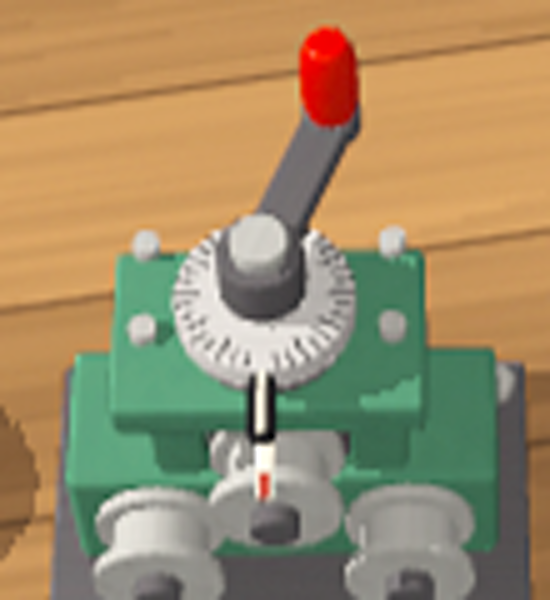

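Zero line stands over the index in the crop (262,400 over 264,480), and the crank is still bearing (knob unchanged). I return to straddle the knob.

Request:
jog_arm:
  increments:
    - [0, -0.6, 0.1, 0.1, 0, 0, 155]
    - [0, -1.3, 0.25, 0.2, 0, 0, 155]
    - [0, -1.3, 0.25, 0.253, 0, 0, 155]
    - [0, -1.3, 0.25, 0.253, 0, 0, 155]
    - [0, -1.3, 0.25, 0.253, 0, 0, 155]
    - [3, -1.3, 0.25, 0.253, 0, 0, 155]
    - [6, -1.3, 0.25, 0.253, 0, 0, 155]
    - [8.3, -1.3, 0.25, 0.253, 0, 0, 155]
    - [8.3, -1.3, 0.25, 0.253, 0, 0, 155]
    - [8.3, -1.3, 0.25, 0.253, 0, 0, 155]

```text
time_s: 13.28
tool_pos: [0.4855, -0.0078, 0.2565]
tool_rot: [0.269, 1.568, 2.877]
wrist_force: [-0.1, -0.0, 0.5]
opening: 0.036
```

```bash
python3 - <<'E'
from h import *
print(st(),toolR().round(3)); s=knob()
print((toolR().T@np.append(np.array([.4828,-.0064])-r.sense()["tool_pos"][:2],0)*100).round(2))
for t in np.arange(0,.421,.07): print(t.round(3),(.6*np.cos(t)+8*np.sin(t)).round(2),(8*np.cos(t)-8-.6*np.sin(t)).round(2))
E
```

```text
[np.float64(13.283), array([ 0.485, -0.008,  0.256]), array([0.269, 1.568, 2.877]), array([-0.097, -0.024,  0.537]), array([ 0.099, -0.041, -0.003]), np.float64(0.036)] [[-0.002 -0.509 -0.861]
 [ 0.001 -0.861  0.509]
 [-1.     0.001  0.002]]
[(np.int32(184), array([285.2, 180.1]), array([280, 171,  11,  19], dtype=int32), array([ 0.4819, -0.0067,  0.269 ]))]
[-0.    0.04  0.4 ]
0.0 0.6 0.0
0.07 1.16 -0.06
0.14 1.71 -0.16
0.21 2.25 -0.3
0.28 2.79 -0.48
0.35 3.31 -0.69
0.42 3.81 -0.94
```

Request:
jog_arm:
  increments:
    - [0, 0.3, 0.2, 0, 0, 0, 155]
    - [0, 0.6, 0.2, 0, 0, 0, 155]
    - [0, 0.88, 0.17, -0.035, 0, 0, 155]
    - [0, 1.16, 0.14, -0.07, 0, 0, 155]
    - [0, 1.43, 0.09, -0.105, 0, 0, 155]
    - [0, 1.71, 0.04, -0.14, 0, 0, 155]
    - [0, 1.98, -0.03, -0.175, 0, 0, 155]
    - [0, 2.25, -0.1, -0.21, 0, 0, 155]
    - [0, 2.52, -0.19, -0.245, 0, 0, 155]
    - [0, 2.79, -0.28, -0.28, 0, 0, 155]
    - [0, 3.05, -0.38, -0.315, 0, 0, 155]
    - [0, 3.31, -0.49, -0.35, 0, 0, 155]
    - [0, 3.5, -0.58, -0.375, 0, 0, 155]
    - [0, 3.67, -0.66, -0.4, 0, 0, 155]
    - [0, 3.67, -0.66, -0.4, 0, 0, 155]

```text
time_s: 14.58
tool_pos: [0.4734, -0.0431, 0.2588]
tool_rot: [3.092, 1.568, -0.183]
wrist_force: [0.8, 0.0, 0.9]
opening: 0.0362
```

```bash
python3 - <<'E'
from h import *
print(st(),toolR().round(3)); s=knob()
cv2.imwrite("pics/s8.png",cv2.resize(s["frame"][150:285,210:330],None,fx=4,fy=4,interpolation=cv2.INTER_CUBIC))
E
```

```text
[np.float64(14.583), array([ 0.473, -0.043,  0.259]), array([ 3.092,  1.568, -0.183]), array([0.846, 0.004, 0.871]), array([ 0.116,  0.017, -0.038]), np.float64(0.036)] [[ 0.003 -0.133 -0.991]
 [-0.001 -0.991  0.133]
 [-1.     0.    -0.003]]
[(np.int32(184), array([270.6, 178.4]), array([265, 169,  12,  20], dtype=int32), array([ 0.4719, -0.0365,  0.269 ]))]
```

Knob is back at its start position. From here I step carefully.

Request:
jog_arm:
  increments:
    - [0, 0.12, -0.01, -0.015, 0, 0, 155]
    - [0, 0.25, -0.02, -0.031, 0, 0, 155]
    - [0, 0.37, -0.03, -0.046, 0, 0, 155]
    - [0, 0.37, -0.03, -0.046, 0, 0, 155]

```text
time_s: 14.97
tool_pos: [0.4726, -0.0466, 0.2572]
tool_rot: [2.574, 1.571, -0.655]
wrist_force: [0.7, 0.2, 0.0]
opening: 0.0357
```

```bash
python3 -c "
from h import *
print(st())"
```

```text
[np.float64(14.967), array([ 0.473, -0.047,  0.257]), array([ 2.574,  1.571, -0.655]), array([0.703, 0.188, 0.018]), array([ 0.214, -0.079, -0.02 ]), np.float64(0.036)]
```

Request:
jog_arm:
  increments:
    - [0, 0.12, -0.01, -0.015, 0, 0, 155]
    - [0, 0.25, -0.02, -0.031, 0, 0, 155]
    - [0, 0.25, -0.02, -0.031, 0, 0, 155]

```text
time_s: 15.22
tool_pos: [0.4725, -0.0491, 0.257]
tool_rot: [0.734, 1.571, -2.464]
wrist_force: [0.9, 0.5, 1.6]
opening: 0.0359
```

Request:
jog_arm:
  increments:
    - [0, 0.12, -0.01, -0.015, 0, 0, 155]
    - [0, 0.25, -0.02, -0.031, 0, 0, 155]
    - [0, 0.25, -0.02, -0.031, 0, 0, 155]

```text
time_s: 15.47
tool_pos: [0.4725, -0.0517, 0.257]
tool_rot: [0.655, 1.57, -2.512]
wrist_force: [1.3, 1.4, 0.3]
opening: 0.0359
```

Request:
jog_arm:
  increments:
    - [0, 0.12, -0.01, -0.015, 0, 0, 155]
    - [0, 0.25, -0.02, -0.031, 0, 0, 155]
    - [0, 0.25, -0.02, -0.031, 0, 0, 155]

```text
time_s: 15.72
tool_pos: [0.4726, -0.0542, 0.257]
tool_rot: [0.458, 1.57, -2.678]
wrist_force: [1.2, 1.2, 0.3]
opening: 0.036
```

Request:
jog_arm:
  increments:
    - [0, 0.12, -0.01, -0.015, 0, 0, 155]
    - [0, 0.25, -0.02, -0.031, 0, 0, 155]
    - [0, 0.25, -0.02, -0.031, 0, 0, 155]

```text
time_s: 15.97
tool_pos: [0.4729, -0.0567, 0.257]
tool_rot: [0.703, 1.57, -2.402]
wrist_force: [1.0, 1.7, -0.2]
opening: 0.036
```

Request:
jog_arm:
  increments:
    - [0, 0.12, -0.01, -0.015, 0, 0, 155]
    - [0, 0.25, -0.02, -0.031, 0, 0, 155]
    - [0, 0.25, -0.02, -0.031, 0, 0, 155]

```text
time_s: 16.22
tool_pos: [0.4732, -0.0592, 0.257]
tool_rot: [0.538, 1.57, -2.536]
wrist_force: [0.6, 1.8, 0.1]
opening: 0.0356
```

Request:
jog_arm:
  increments:
    - [0, 0.12, -0.01, -0.015, 0, 0, 155]
    - [0, 0.25, -0.02, -0.031, 0, 0, 155]
    - [0, 0.25, -0.02, -0.031, 0, 0, 155]

```text
time_s: 16.47
tool_pos: [0.4735, -0.0616, 0.257]
tool_rot: [0.653, 1.57, -2.39]
wrist_force: [0.7, 1.2, 0.0]
opening: 0.0356
```

Request:
jog_arm:
  increments:
    - [0, 0.12, -0.01, -0.015, 0, 0, 155]
    - [0, 0.25, -0.02, -0.031, 0, 0, 155]
    - [0, 0.25, -0.02, -0.031, 0, 0, 155]

```text
time_s: 16.72
tool_pos: [0.474, -0.0641, 0.257]
tool_rot: [0.589, 1.57, -2.422]
wrist_force: [0.6, 0.6, -1.2]
opening: 0.0356
```

Request:
jog_arm:
  increments:
    - [0, 0.12, -0.01, -0.015, 0, 0, 155]
    - [0, 0.25, -0.02, -0.031, 0, 0, 155]
    - [0, 0.25, -0.02, -0.031, 0, 0, 155]

```text
time_s: 16.97
tool_pos: [0.4745, -0.0665, 0.257]
tool_rot: [0.044, 1.571, -2.937]
wrist_force: [0.3, 1.8, -0.4]
opening: 0.036
```

Request:
jog_arm:
  increments:
    - [0, 0.12, -0.01, -0.015, 0, 0, 155]
    - [0, 0.25, -0.02, -0.031, 0, 0, 155]
    - [0, 0.25, -0.02, -0.031, 0, 0, 155]

```text
time_s: 17.22
tool_pos: [0.4751, -0.0683, 0.257]
tool_rot: [-1.54, 1.569, 1.793]
wrist_force: [0.0, 3.9, -0.1]
opening: 0.0359
```

Request:
jog_arm:
  increments:
    - [0, 0.02, 0, -0.002, 0, 0, 155]
    - [0, 0.04, 0, -0.004, 0, 0, 155]
    - [0, 0.04, 0, -0.004, 0, 0, 155]

```text
time_s: 17.47
tool_pos: [0.4752, -0.0684, 0.257]
tool_rot: [-1.626, 1.569, 1.711]
wrist_force: [0.6, 5.6, -0.3]
opening: 0.0359
```

```bash
python3 -c "
from h import *
print(st(),toolR()[:,1]);knob()"
```

```text
[np.float64(17.467), array([ 0.475, -0.068,  0.257]), array([-1.626,  1.569,  1.711]), array([ 0.593,  5.639, -0.267]), array([ 1.01 , -0.023, -0.022]), np.float64(0.036)] [ 0.19409583 -0.98098131 -0.00157258]
[(np.int32(187), array([258.8, 180.2]), array([253, 171,  12,  20], dtype=int32), array([ 0.4722, -0.0617,  0.269 ]))]
```

Bearing the other way at about 5.6 N. I let go and lift clear.

Request:
jog_arm:
  increments:
    - [0, -0.2, 0, 0, 0, 0, 155]
    - [0, -0.4, 0, 0, 0, 0, 155]
    - [0, -0.6, 0, 0, 0, 0, 155]
    - [0, -0.6, 0, 0, 0, 0, 155]
    - [-3, -0.6, 0, 0, 0, 0, 155]
    - [-7, -0.6, 0, 0, 0, 0, 155]
    - [-11, -0.6, 0, 0, 0, 0, 155]
    - [-11, -0.6, 4, 0, 0, 0, 155]
    - [-11, -0.6, 8, 0, 0, 0, 155]
    - [-11, -0.6, 8, 0, 0, 0, 155]
    - [-11, -0.6, 8, 0, 0, 0, 155]

```text
time_s: 18.43
tool_pos: [0.3949, -0.0792, 0.3677]
tool_rot: [2.307, 1.568, -0.642]
wrist_force: [-0.2, 0.2, -0.6]
opening: 0.0358
```

```bash
python3 - <<'E'
from h import *
print(st()); s=knob()
cv2.imwrite("pics/s9.png",cv2.resize(s["frame"][165:285,220:330],None,fx=5,fy=5,interpolation=cv2.INTER_CUBIC))
E
```

```text
[np.float64(18.433), array([ 0.395, -0.079,  0.368]), array([ 2.307,  1.568, -0.642]), array([-0.183,  0.168, -0.605]), array([ 0.012,  0.017, -0.025]), np.float64(0.036)]
[(np.int32(187), array([259.2, 180.2]), array([254, 171,  12,  19], dtype=int32), array([ 0.4724, -0.0609,  0.269 ]))]
```

View pics/s9.png

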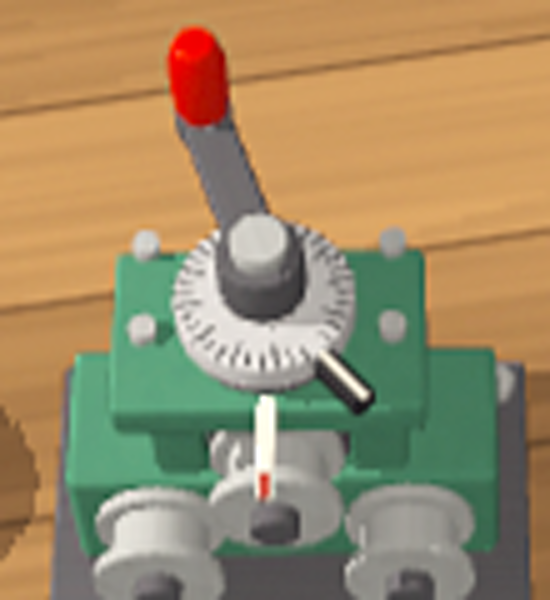

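Crank rests at the anticlockwise end with the knob at (198,75). The zero line runs (325,352)–(366,398), about 40° anticlockwise of the index, which matches the crank's travel. I hand it in.

```bash
python3 -c "
from h import *
knob(); print(r.close_job())"
```

```text
[(np.int32(187), array([259.2, 180.1]), array([254, 171,  12,  19], dtype=int32), array([ 0.4721, -0.0609,  0.269 ]))]
the job is handed in; nothing more can be done
None
```

The backlash check is done and handed in, at about 18.5 s of the 64 s allowed. The collar now shows a free play of about 40°.

- **Clockwise end:** I turned the crank about 23° clockwise until the resistance rose, and left it bearing at about 5.5 N.
- **Zeroing the collar:** I pushed the lug round to the index. With the gripper lifted clear, the zero line read −9.8° and the index about −9.65°. The knob had not moved.
- **Anticlockwise end:** I turned the crank back until it bore at about 5.6 N, then let go. The highest force I read at either end was 5.6 N, well below the 10 N at which the screw gives way.
- **Last checks:** The knob stayed put in two readings after letting go. It had sprung back about 0.8 mm on release, which is close to what the camera can resolve. I judged the zero line by eye to be about 40° anticlockwise of the index, matching the crank's travel. The gripper is clear of everything, and the hammer, hoop and tin were not touched.
- **Disagreement:** The two cameras placed the screw axis up to about 6 mm apart. I set the zero line against the index within one camera view, so this should affect the setting only slightly.
- **Not checked:** I did not measure the carriage (roll) height directly.

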